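Jog the bench pump from its control deck

ROBOT

A 6-joint arm with a two-finger parallel gripper is mounted at the origin on a cart in front of the work surface, level with it; the furniture and walls round the work are solid. World frame = base frame: x ahead of the robot, y to its left, z up, the work surface at z = 0. Lengths are in m, angles in rad, forces in N, time in s.
With the tool pointing down it reaches from about 0.35 to 0.8 m from the base axis. Payload 7.3 kg.
Tool frame: the origin (TCP) lies between the finger pads; the fingertips stand 25 mm ahead of it and the grasp point (between the pads) lies 6 mm ahead of it (r.tip_extent is the distance from the TCP to the fingertips, in m); z points along the fingers, y is the direction in which the jaws open and shut (so a half turn about z gives the same grasp; the last joint's range is limited). The gripper opens to 85 mm and grips with 20 to 120 N. Pads are 22 mm wide; open, the fingers measure 114 mm over their backs; the gripper's body (76 mm by 85 mm) begins 54 mm behind the grasp point. The pads swing forward as they close: fully open they stand 13 mm farther back than shut.
Start: joints at [1.184, 0.342, 1.524, -0, 1.275, -0.146], TCP at [0.125, 0.51, 0.256] pointing down, gripper open.
Joint ranges: [-2.53, 2.53], [-0.77, 2.02], [0.04, 2.7], [-1, 4.14], [0.28, 2.66], [-3.11, 3.11]. Speed limits (rad/s): [2.57, 2.57, 3.14, 3.14, 3.14, 3.14].

INTERFACE

Orientations are given as a unit quaternion [x, y, z, w].
In Python, from workcell import r, command_gripper, optics gives the robot as it stands. The module is installed in compiled form; this text tells all that it offers. Calls block until the motion is done:
- r.reach(position, orientation): joint-space move of the TCP to a pose.
- r.move_straight(position, orientation=None, speed=0.15, max_force=None): straight line of the TCP; orientation=None keeps the orientation; speed is the mean speed in m/s. With max_force (N) it stops when the force on the tool has changed by that much, and returns True; else False.
- r.movej(angles): joint-space move.
- command_gripper(opening, force=None): finger opening in m; force is the grip in N (None keeps the last); returns when the fingers have stopped.
- r.hold(seconds).
- r.solve_ik(position, orientation): joint angles nearest the present ones, or None.
- r.read_state(): the state.
- optics.get_image(name): name is "side" or "top"; returns (picture, depth): 480x640x3 uint8, red, green, blue; 480x640 float32, m along the optical axis (not along the pixel's ray), 0 where there is no reading.
- optics.camera_model(name): a dict with "K" (3x3 intrinsics, pixels), "R" (3x3) and "t" (3): a world point X has camera coordinates R X + t. Camera axes: x right, y down, z forward; pixel columns grow to the right and rows downward; lengths in m; the calibration is good to about 2 mm. A picture is of the moment at which its call begins. camera_model takes no time and is no camera call.
A pose or a line that the arm cannot do raises r.PlanningError and nothing moves.
- r.finish_job(): hands the job in, once; it reports no verdict.
The state is a dict: "time_s": time; "joint_positions": joint angles; "dq": joint speeds; "tau": joint torques, N m; "eef_pos": TCP position; "eef_rot": TCP orientation; "contact_force": force on the tool from outside, world axes, zero at the start; "torque": the same for the moment, N m; "grip_width": finger opening in m.
Only numpy, scipy, OpenCV 4.12 (cv2) and the standard library are available. Lean on these libraries where they do the work, as an engineer would, in place of code of your own. Each camera call takes 0.05 s, during which the arm holds its last target.

TASK

Start the bench pump in jog with the closed fingers: tip the power rocker over so that its far end (the end away from the robot) is fully down, then push the square key fully down until it stays in, and then press the round domed key fully down and keep holding it down: the program finishes while the fingers hold it. The four controls stand in a different order each time; do not press the long bar key, do not press a key before its turn, and neither lift nor shift the loose things standing round the pump.

Things in the scene. Friction and masses are not known exactly. Their poses are not given: they have to be found in the camera images.
- console: the fixed white pump console; origin under the centre of its control deck, which is 116 x 300 mm (x, y) with its top 30 mm above the worktop; x points away from the robot, turned up to 0.3 rad in yaw. Four control plates sit side by side on the deck, 70 mm apart along its y, in any order. Behind the deck (x = 60 to 151 mm, y = -105 to 105 mm) is the drive housing, 46 mm high, with a roller head up to 77 mm high centred at x = 108, y = 45 mm (radius 40 mm)
- rocker_unit: centre of the underside of the fixed grey mounting plate (86 x 64 x 6 mm, bolted on the deck at z = 30 mm) that carries the rocker; x points away from the robot along the plate, z up. Steel cheeks beside the rocker's pivot reach 20 mm above this origin
- rocker_far_end (a point): point on the top face of the black rocker near its far end, where to press it; the rocker is a flat bar 58 mm long (plate x), 26 mm wide, 10 mm thick, on a pivot across its middle 18 mm above its plate's underside. At the start the near end is down and this point stands up, about 57 mm above the worktop and 20 mm beyond the pivot; pressed fully it goes down about 8 mm. The point moves with the rocker
- power_rocker (a joint): rocker angle (rad): 0 with the near end down, 0.40 with the far end fully down; no spring, it stays where it is left, about 3 N at the far end tips it
- square_unit: centre of the underside of the fixed grey mounting plate (86 x 64 x 6 mm, bolted on the deck at z = 30 mm) that carries the square key; x points away from the robot along the plate, z up
- square_key_top (a point): centre of the top of the black square key, 30 x 30 mm, 52 mm above the worktop when up; it moves with the key
- square_key (a joint): travel of the square key (m): 0 up, 0.006 fully down against a stop; pushed straight down with about 4 N (friction), it stays where it is left and does not come back
- round_unit: centre of the underside of the fixed grey mounting plate (86 x 64 x 6 mm, bolted on the deck at z = 30 mm) that carries the round key; x points away from the robot along the plate, z up
- round_key_top (a point): centre of the top of the black round domed key, 32 mm in diameter, 52 mm above the worktop when up; it moves with the key
- round_key (a joint): travel of the round key (m): 0 up, 0.006 fully down against a stop; a spring pushes it back up, 2 N at first and about 5.5 N when fully down
- bar_unit: centre of the underside of the fixed grey mounting plate (86 x 64 x 6 mm, bolted on the deck at z = 30 mm) that carries the long bar key; x points away from the robot along the plate, z up
- bar_key_top (a point): centre of the top of the black long bar key (16 mm in x, 44 mm in y), 52 mm above the worktop when up; not to be pressed
- bar_key (a joint): travel of the long bar key (m): 0 up, 0.006 fully down; spring return
- vial: loose glass vial with a screw cap, 29 mm across, 61 mm high, standing left of the deck; origin under its centre; leave alone
- weight: loose steel knobbed weight, 29 mm across, 54 mm high, standing right of the deck; origin under its centre; leave alone
- stopper: loose rubber stopper, 35 mm across, 28 mm high, standing in front of the deck; origin under its centre; leave alone
- pen_marker: loose marker pen, 131 mm long, 15 mm thick, lying in front of the deck; origin under its centre; leave alone

How it is judged:
By the outcome, as a careful person would: the job done as asked, in the order asked, and still so for the second after the job is handed in, while the arm keeps its last pose, push and grip.
It also fails if it takes over 45 s, if anything falls off the work surface, if the arm or the gripper's body presses on something with over 40 N, if the wrist force passes 120 N, or if a joint passes its speed limit or range.

## Working session

There is one attempt and no reset: what is moved stays moved. The work goes in short steps, each a Python script; the robot and the scene stay as the last script left them, time stands still between calls to the robot, and variables do not carry over. Pictures are saved under pics/ and viewed, and the job is handed in when it is done.

```bash
mkdir -p pics; python3 - <<'E'
from workcell import r, command_gripper, optics
import cv2,numpy as np
for n in("top","side"):
    p,d=optics.get_image(n); cv2.imwrite(f"pics/{n}0.png",p[:,:,::-1]); np.savez(f"{n}0.npz",p=p,d=d,**optics.camera_model(n))
    m=optics.camera_model(n); print(n,m["K"],m["R"],m["t"],(d>0).mean())
print(r.read_state(), r.tip_extent)
E
```

```text
top [[554.38109292   0.         327.84679146]
 [  0.         554.38109292 247.22404204]
 [  0.           0.           1.        ]] [[ 0.01340478 -0.9998899   0.00636391]
 [-0.99463752 -0.01398657 -0.10247237]
 [ 0.1025501  -0.00495617 -0.99471549]] [-0.0301616   0.4800229   0.86455781] 0.996103515625
side [[505.09498533   0.         324.63711299]
 [  0.         505.09498533 237.4088788 ]
 [  0.           0.           1.        ]] [[ 0.85825193 -0.51278816  0.02125858]
 [-0.23644239 -0.43181769 -0.87041856]
 [ 0.45552016  0.74201198 -0.49185323]] [-0.44180788  0.17266644  0.70554788] 0.9961197916666666
{'time_s': 0.1, 'joint_positions': array([ 1.18402797e+00,  3.42692370e-01,  1.52490616e+00,  1.00437394e-06,
        1.27541583e+00, -1.45979919e-01]), 'dq': array([ 0.00126463, -0.0016303 , -0.00282838,  0.00046876,  0.00228254,
        0.00120205]), 'tau': array([ 1.34673894e-03, -4.34454918e+01, -2.46490610e+01, -2.19233384e-04,
        4.72786487e-03, -5.76694242e-05]), 'eef_pos': array([0.12504198, 0.50956272, 0.25568038]), 'eef_rot': array([ 1.20103695e-01,  9.92761098e-01, -6.85652901e-04, -1.87584077e-04]), 'contact_force': array([-0.28569891, -0.51834489, -0.20989345]), 'torque': array([-0.01146846, -0.02044924,  0.00869036]), 'grip_width': 0.08535435253965225} 0.025
```

View pics/top0.png

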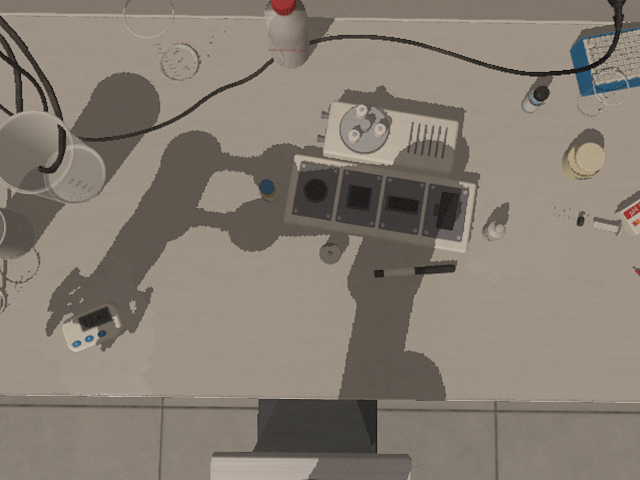

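View pics/side0.png

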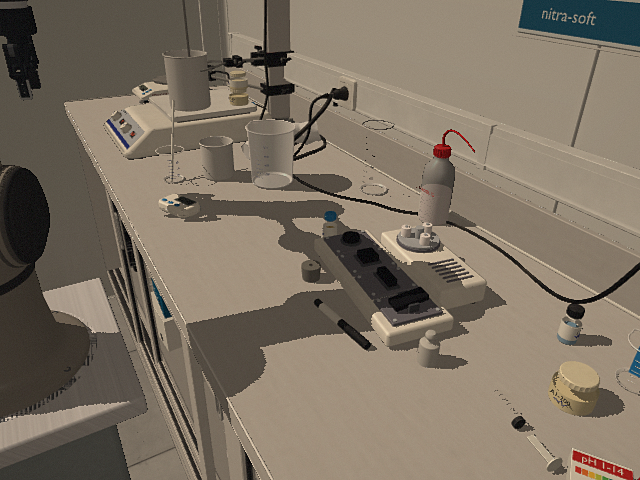

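In the top view the controls run, left to right: round (315,190), square (359,197), bar (403,205) and rocker (447,210). The vial is at (267,188), the weight at (495,230), the stopper at (330,252) and the pen at (415,270). Next I measure them.

```bash
cat > h.py <<'E'
import numpy as np,cv2
def load(n):
    z=np.load(n+"0.npz"); return z["p"],z["d"],z["K"],z["R"],z["t"]
def ray(u,v,h,K,R,t):
    c=-R.T@t; d=R.T@np.linalg.solve(K,[u,v,1.]); return c+d*(h-c[2])/d[2]
def dep(u,v,d,K,R,t):
    return R.T@(np.linalg.solve(K,[u,v,1.])*d[int(round(v)),int(round(u))]-t)
def proj(X,K,R,t):
    p=K@(R@np.asarray(X)+t); return p[:2]/p[2]
E
python3 - <<'E'
from h import *
for n,box in(("top",(285,150,480,255)),("side",(310,225,455,345))):
    p,d,K,R,t=load(n)
    x0,y0,x1,y1=box
    c=cv2.resize(p[y0:y1,x0:x1],None,fx=4 if n=="top" else 5,fy=4 if n=="top" else 5,interpolation=cv2.INTER_NEAREST)
    cv2.imwrite(f"pics/crop_{n}.png",c[:,:,::-1])
    g=p.max(2)
    for th in (30,40,50):
        m=np.zeros(g.shape,np.uint8); m[y0:y1,x0:x1]=(g[y0:y1,x0:x1]<th)
        k,l,s,ce=cv2.connectedComponentsWithStats(m)
        for i in range(1,k):
            if s[i,4]>60: 
                u,v=ce[i]; print(n,th,ce[i].round(1),s[i],ray(u,v,.052,K,R,t).round(4),dep(u,v,d,K,R,t).round(4))
    if n=="top":
        # plates by depth-derived height
        vv,uu=np.mgrid[0:480,0:640]; P=np.stack([(uu-K[0,2])/K[0,0]*d,(vv-K[1,2])/K[1,1]*d,d],-1); W=(P-t)@R
        np.save("W.npy",W)
        z=(W[...,2]*1000).round().astype(int); print(z[160:245:4,288:476:6])
E
```

```text
top 40 [315.4 189.5] [305 179  21  21 322] [ 0.5685 -0.0027  0.052 ] [ 0.5681 -0.0027  0.0538]
top 40 [359.2 196.8] [348 186  23  23 388] [ 0.5579 -0.0715  0.052 ] [ 0.5577 -0.0715  0.0531]
top 40 [443.6 207.1] [436 192  22  36 263] [ 0.5433 -0.2041  0.052 ] [ 0.5432 -0.2039  0.0529]
top 40 [402.5 203.9] [387 196  32  17 353] [ 0.5475 -0.1397  0.052 ] [ 0.5471 -0.1393  0.0543]
top 50 [315.4 190.2] [304 179  24  24 451] [ 0.5674 -0.0027  0.052 ] [ 0.567  -0.0027  0.0537]
top 50 [358.7 197.4] [346 185  27  26 544] [ 0.557  -0.0709  0.052 ] [ 0.5568 -0.0708  0.053 ]
top 50 [446.1 210.1] [434 192  25  38 667] [ 0.5386 -0.208   0.052 ] [ 0.5383 -0.2076  0.0538]
top 50 [402.1 204.6] [386 195  34  20 478] [ 0.5464 -0.1389  0.052 ] [ 0.5465 -0.139   0.0516]
[[  2  32  31  32  32  32  30  31  28  20  26  30  41  45  44  46  46  45
   46  47  46  46  46  43  47  48  47  46   1   1   1   2]
 [  0  29  37  37  37  30  31  32  28  31  29  30  24  19  24  32  38  43
   46  46  47  48  46  49  46  46  49  48   1   4   3   0]
 [  0  28  39  36  37  35  33  39  34  33  29  31  34 909  30  30  28  17

[... 3136 characters left out ...]
 [ 0.5613 -0.0133  0.0497]
side 40 [367.1 256.9] [353 247  29  20 378] [ 0.549 -0.083  0.052] [ 0.5485 -0.0836  0.0525]
side 40 [386.1 278.2] [373 266  27  25 383] [ 0.5382 -0.1516  0.052 ] [ 0.5396 -0.1499  0.0506]
side 40 [407.7 298.4] [388 287  43  25 583] [ 0.5338 -0.2116  0.052 ] [ 0.5327 -0.2128  0.0532]
side 40 [414.2 308.2] [409 304  11   9  67] [ 0.527  -0.2353  0.052 ] [ 0.535  -0.227   0.0435]
side 40 [352.3 332.4] [338 319  33  26 252] [ 0.4168 -0.2359  0.052 ] [ 0.4448 -0.1974  0.0121]
side 50 [379.8 274.1] [ 324  231  113   83 3263] [ 0.5364 -0.1369  0.052 ] [ 0.5404 -0.1319  0.0478]
side 50 [352.6 332.6] [337 319  34  26 303] [ 0.417  -0.2364  0.052 ] [ 0.4445 -0.1984  0.0126]
```

View pics/crop_top.png

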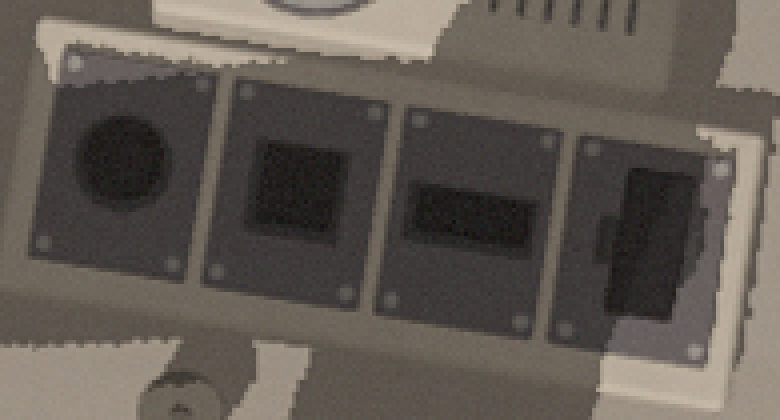

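View pics/crop_side.png

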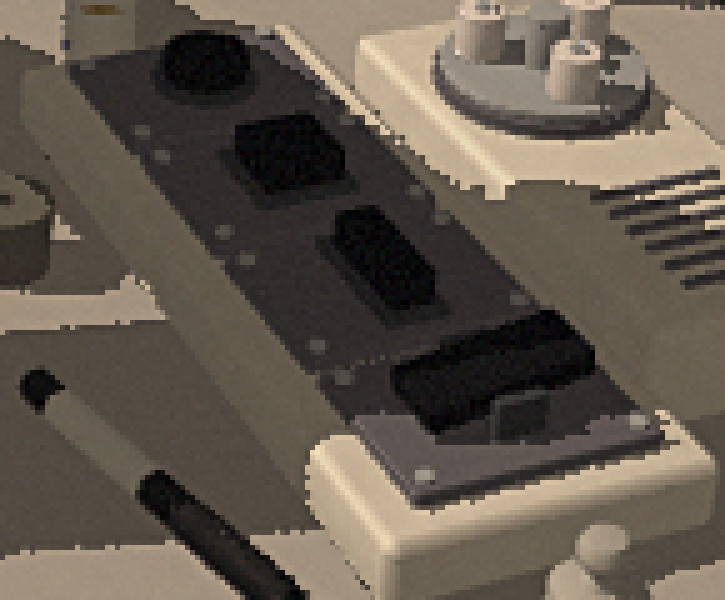

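Yaw from the key row is about -0.154 rad. The spacing is about 69.5 mm and the key tops are about 0.053 m high, which agrees with the given values. Next I fit the row, overlay the targets as a check, close the fingers and move above the rocker.

```bash
cat >> h.py <<'E'
from scipy.spatial.transform import Rotation as Ro
C={"round":np.array([.5680,-.0027]),"square":np.array([.5575,-.0713]),"bar":np.array([.5468,-.1393])}
_y=C["round"]-C["bar"]; _y/=np.linalg.norm(_y); ex=np.array([_y[1],-_y[0]]); ey=_y
mid=sum(C.values())/3
P={"round":mid+.07*ey,"square":mid,"rocker":mid-.14*ey}
far=P["rocker"]+.022*ex
yaw=np.arctan2(ex[1],ex[0])
def quat(s=1):
    z=np.array([0,0,-1.]); y=s*np.append(ey,0); x=np.cross(y,z)
    return Ro.from_matrix(np.c_[x,y,z]).as_quat()
E
python3 - <<'E'
from h import *
from workcell import r, command_gripper
print(yaw,P,far)
for n in("top","side"):
    p,d,K,R,t=load(n); print(n,[proj([*q,z],K,R,t).round(1) for q,z in((P["round"],.052),(P["square"],.052),(P["rocker"],.053),(far,.057))])
for s in(1,-1): print(s,[r.solve_ik([*q,.13],quat(s)) for q in (far,P["round"])])
command_gripper(0.0,40); print(r.read_state()["time_s"],r.read_state()["grip_width"])
E
```

```text
-0.15396931442876494 {'round': array([ 0.56816865, -0.00192809]), 'square': array([ 0.55743333, -0.0711    ]), 'rocker': array([ 0.5359627 , -0.20944382])} [ 0.55770244 -0.21281777]
top [array([314.9, 189.7]), array([358.9, 197.1]), array([447.2, 211.7]), array([449.8, 197.6])]
side [array([350.5, 234.1]), array([367.2, 252.5]), array([407.9, 296.7]), array([420.7, 291.7])]
1 [array([-4.92882668e-01,  5.91853160e-01,  1.48442959e+00, -4.44089210e-16,
        1.06530991e+00, -1.90970968e+00]), array([-1.38268400e-01,  5.46014267e-01,  1.57126085e+00, -4.44089210e-16,
        1.02431753e+00, -1.55509541e+00])]
-1 [array([-4.92882668e-01,  5.91853160e-01,  1.48442959e+00, -4.44089210e-16,
        1.06530991e+00,  1.23188297e+00]), array([-1.38268400e-01,  5.46014267e-01,  1.57126085e+00, -4.44089210e-16,
        1.02431753e+00,  1.58649724e+00])]
0.8667 -6.659141836989408e-05
```

```bash
python3 - <<'E'
from h import *
from workcell import r, command_gripper, optics
q=quat(-1)
def st(l):
    s=r.read_state(); print(l,round(s["time_s"],2),"tip",(s["eef_pos"]-[0,0,.025]).round(4),s["contact_force"].round(1),s["grip_width"])
r.reach([*far,.20],q); st("above")
r.move_straight([*far,.095],speed=.15); st("near")
print(r.move_straight([*far,.025+.044],speed=.015,max_force=15)); st("pressed")
r.move_straight([*far,.12]); st("up")
for n in("top","side"):
    p,d=optics.get_image(n); cv2.imwrite(f"pics/{n}1.png",p[:,:,::-1])
    x0,y0,x1,y1=(285,110,485,260) if n=="top" else (310,200,470,320)
    cv2.imwrite(f"pics/{n}1c.png",cv2.resize(p[y0:y1,x0:x1],None,fx=4,fy=4)[:,:,::-1])
E
```

```text
above 3.83 tip [ 0.558  -0.212   0.1751] [-0.7 -0.3  0.2] 0.0003307921292659963
near 4.68 tip [ 0.5583 -0.213   0.0709] [-0.  -0.3  0.6] -1.4499051737502897e-05
True
pressed 5.98 tip [ 0.5594 -0.2131  0.0503] [-1.6  0.5  6.3] -0.0003982711559777402
up 6.43 tip [ 0.5574 -0.2127  0.0946] [-0.4 -0.5 -0.3] 0.00015169356906162353
```

View pics/side1.png

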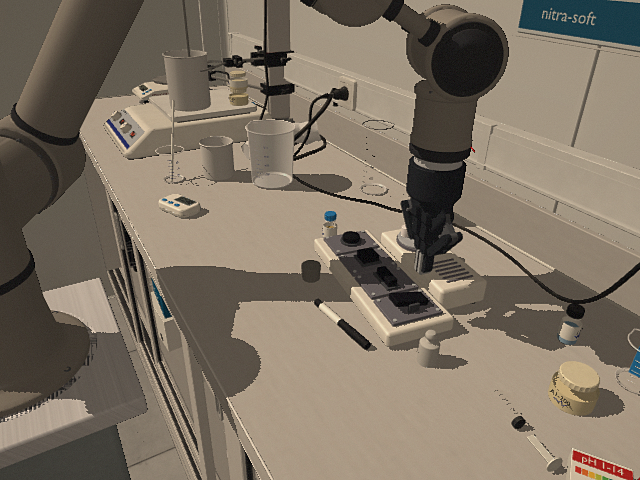

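View pics/top1.png

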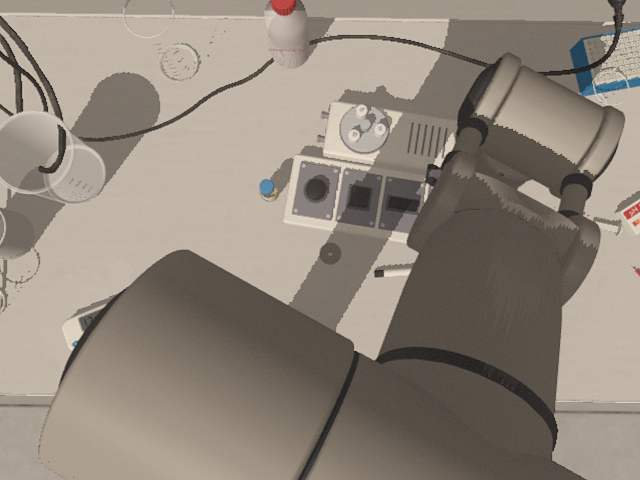

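The side view shows the fingers at (425,260), raised above the rocker at (410,300). The arm blocks the top view of the rocker. I check the rocker tilt from the side crop and depth.

View pics/side1c.png

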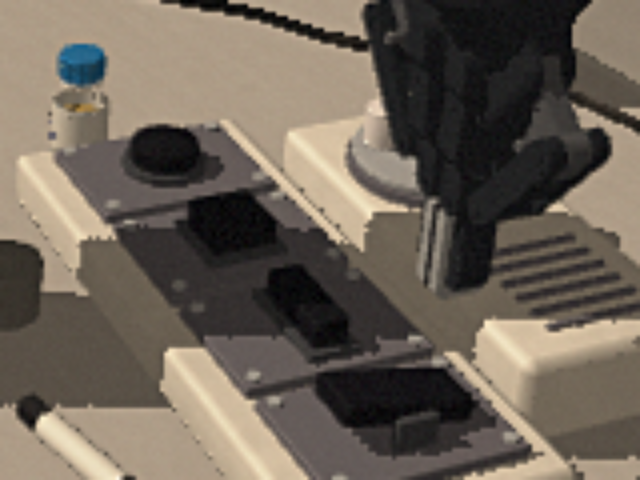

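```bash
cat > rk.py <<'E'
from h import *
from workcell import optics
def rocker(p,d,m,tag):
    K,R,t=m["K"],m["R"],m["t"]
    vv,uu=np.mgrid[0:480,0:640]; Q=np.stack([(uu-K[0,2])/K[0,0]*d,(vv-K[1,2])/K[1,1]*d,d],-1); W=(Q-t)@R
    a=(W[...,:2]-P["rocker"])@ex; b=(W[...,:2]-P["rocker"])@ey
    for lo in range(-30,30,6):
        k=(a>lo/1e3)&(a<(lo+6)/1e3)&(abs(b)<.009)&(W[...,2]>.042)&(W[...,2]<.064)&(p.max(2)<60)
        print(tag,lo+3,k.sum(),np.median(W[...,2][k]).round(4) if k.sum() else None)
if __name__=="__main__":
    z=np.load("side0.npz"); rocker(z["p"],z["d"],z,"before")
    p,d=optics.get_image("side"); rocker(p,d,optics.camera_model("side"),"now")
E
python3 rk.py
```

```text
before -27 40 0.0484
before -21 35 0.0501
before -15 29 0.0514
before -9 31 0.0518
before -3 33 0.053
before 3 32 0.0541
before 9 30 0.055
before 15 32 0.0561
before 21 32 0.057
before 27 16 0.0574
now -27 47 0.056
now -21 24 0.0584
now -15 22 0.0573
now -9 23 0.0555
now -3 22 0.0545
now 3 21 0.0536
now 9 26 0.0521
now 15 22 0.0509
now 21 25 0.0496
now 27 16 0.0487
```

The rocker has tipped: its slope was about +0.19 rad and is now -0.21, with the far point at 0.0496 m. Next is the square key.

```bash
python3 - <<'E'
from h import *
from workcell import r, command_gripper, optics
def st(l):
    s=r.read_state(); print(l,round(s["time_s"],2),"tip",(s["eef_pos"]-[0,0,.025]).round(4),s["contact_force"].round(1))
c=P["square"]
r.move_straight([*c,.12]); st("above")
r.move_straight([*c,.087],speed=.1); st("near")
print(r.move_straight([*c,.025+.038],speed=.015,max_force=22)); st("pressed")
r.hold(.3); st("hold")
r.move_straight([*c,.12]); st("up")
r.move_straight([*P["round"],.12]); st("above round")
for n in("top","side"):
    p,d=optics.get_image(n); m=optics.camera_model(n);cv2.imwrite(f"pics/{n}2.png",p[:,:,::-1])
    K,R,t=m["K"],m["R"],m["t"]
    vv,uu=np.mgrid[0:480,0:640]; Q=np.stack([(uu-K[0,2])/K[0,0]*d,(vv-K[1,2])/K[1,1]*d,d],-1); W=(Q-t)@R
    for nm,cc,w in(("sq",P["square"],.011),("bar",C["bar"],.005),("rnd",P["round"],.005)):
        for tag,WW,pp in(("now",W,p),):
            e=WW[...,:2]-cc; k=(abs(e@ex)<w)&(abs(e@ey)<w)&(WW[...,2]<.07)&(WW[...,2]>.03); print(n,nm,k.sum(),np.median(WW[...,2][k]).round(4) if k.sum() else None)
    z=np.load(n+"0.npz"); d=z["d"]; Q=np.stack([(uu-K[0,2])/K[0,0]*d,(vv-K[1,2])/K[1,1]*d,d],-1); W=(Q-t)@R
    e=W[...,:2]-P["square"]; k=(abs(e@ex)<.011)&(abs(e@ey)<.011)&(W[...,2]<.07)&(W[...,2]>.03); print(n,"sq before",np.median(W[...,2][k]).round(4))
E
```

```text
above 7.67 tip [ 0.5575 -0.0717  0.095 ] [-0.2  0.2 -0.4]
near 8.16 tip [ 0.5574 -0.0715  0.0619] [0.6 1.5 0.8]
True
pressed 9.23 tip [ 0.5575 -0.0711  0.0461] [-1.5  0.3  7.3]
hold 9.53 tip [ 0.5575 -0.0711  0.046 ] [-1.3  0.9  6.9]
up 10.02 tip [ 0.5572 -0.071   0.0945] [ 0.  -0.2 -0.3]
above round 10.63 tip [ 0.5679 -0.0021  0.0944] [ 0.5  0.3 -0. ]
top sq 0 None
top bar 39 0.0532
top rnd 0 None
top sq before 0.0529
side sq 83 0.0465
side bar 19 0.0523
side rnd 12 0.0524
side sq before 0.0526
```

View pics/side2.png

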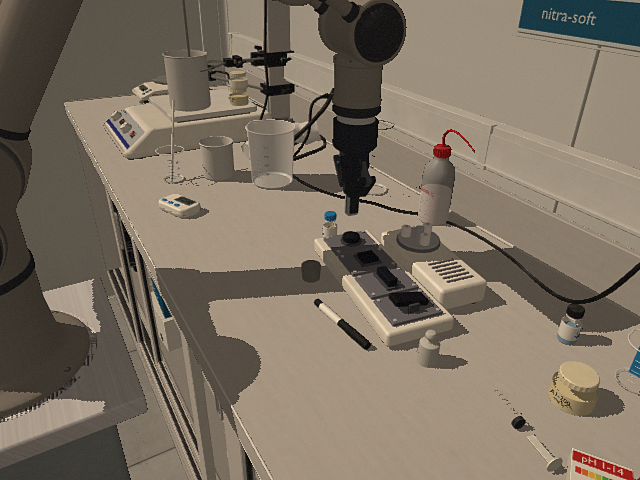

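The side view shows the fingers at (352,210) above the round key at (351,237), with the loose items unmoved. Depth puts the square key 6.1 mm down and it has stayed down. The bar and round keys are still up. Now I press and hold the round key.

```bash
python3 - <<'E'
from h import *
from workcell import r, command_gripper, optics
def st(l):
    s=r.read_state(); print(l,round(s["time_s"],2),"tip",(s["eef_pos"]-[0,0,.025]).round(4),s["contact_force"].round(1)); return s["contact_force"][2]
c=P["round"]
r.move_straight([*c,.087],speed=.1); st("near")
print(r.move_straight([*c,.025+.036],speed=.015,max_force=22)); f=st("pressed")
r.hold(.3); f=st("hold")
z=r.read_state()["eef_pos"][2]
for i in range(8):
    if f>15: break
    z-=.0005
    r.move_straight([*c,z],speed=.01); r.hold(.15); f=st(f"push {z-.025:.4f}")
E
```

```text
near 11.22 tip [ 0.5682 -0.0023  0.062 ] [-0.5  0.6 -0.5]
True
pressed 12.33 tip [ 0.5682 -0.0019  0.046 ] [-1.8 -0.2  8.2]
hold 12.63 tip [ 0.5682 -0.0019  0.046 ] [-1.4  0.4  8.1]
push 0.0455 13.03 tip [ 0.5682 -0.0019  0.046 ] [-2.2  0.9  7.8]
push 0.0450 13.43 tip [ 0.5682 -0.0019  0.0459] [-4.8  0.5 10.2]
push 0.0445 13.83 tip [ 0.5683 -0.0019  0.0459] [-4.7  0.1 12.7]
push 0.0440 14.23 tip [ 0.5683 -0.0019  0.0458] [-5.4  1.4 17. ]
```

Tip height has stopped at 0.0458 m while the force rises to 17 N, so the key is on its stop. One last look before I hand in.

```bash
python3 - <<'E'
from h import *
from rk import rocker
from workcell import r, optics
p,d=optics.get_image("side"); m=optics.camera_model("side"); cv2.imwrite("pics/side3.png",p[:,:,::-1]); rocker(p,d,m,"end")
K,R,t=m["K"],m["R"],m["t"]
vv,uu=np.mgrid[0:480,0:640]; Q=np.stack([(uu-K[0,2])/K[0,0]*d,(vv-K[1,2])/K[1,1]*d,d],-1); W=(Q-t)@R
for nm,cc,w in(("sq",P["square"],.011),("bar",C["bar"],.006)):
    e=W[...,:2]-cc; k=(abs(e@ex)<w)&(abs(e@ey)<w)&(W[...,2]<.07)&(W[...,2]>.03); print(nm,k.sum(),np.median(W[...,2][k]).round(4) if k.sum() else None)
s=r.read_state(); print(s["eef_pos"],s["contact_force"],s["time_s"])
E
```

```text
end -27 44 0.0559
end -21 28 0.0581
end -15 24 0.0571
end -9 26 0.0557
end -3 19 0.0546
end 3 27 0.053
end 9 26 0.0519
end 15 23 0.051
end 21 24 0.0499
end 27 19 0.0481
sq 82 0.0466
bar 33 0.0524
[ 0.5682856  -0.00191199  0.07081289] [-6.60700558  0.49565994 17.10102143] 14.2833
```

View pics/side3.png

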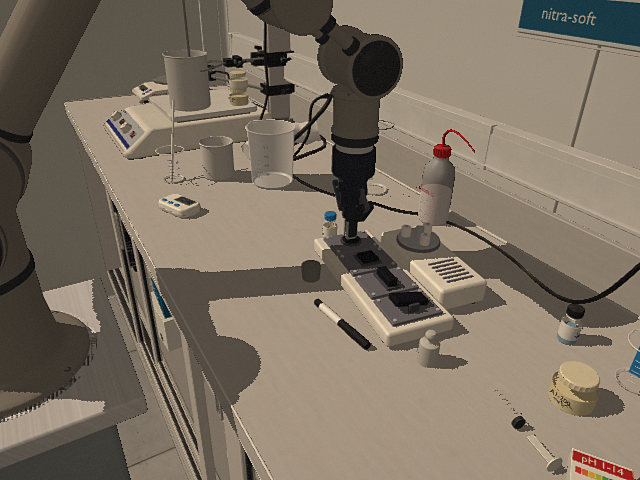

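The fingers hold the round key down at (351,237). The vial, stopper, pen and weight stand where they were. I hand in now.

```bash
python3 -c "
from workcell import r
r.finish_job(); s=r.read_state(); print(s['time_s'],s['eef_pos'],s['contact_force'])"
```

```text
the job is handed in; nothing more can be done
the job is handed in; nothing more can be done
```

I handed the job in at about 14.3 s, with the closed fingers holding the round key down. I tipped the rocker first, then pressed the square key, then pressed and held the round key.

My last checks, taken just before handing in:

| Control | What the check showed |
|---|---|
| Rocker | Slope went from about +0.19 to about -0.21 rad; far end fully down at 0.050 m |
| Square key | 6 mm down (0.0466 m) and stayed in |
| Round key | Held on its stop, fingertips at 0.0458 m, pushing about 17 N |
| Bar key | Still up, at 0.052 m; not touched |

The vial, stopper, pen and weight looked unmoved in the side picture. The arm blocked the top view of the rocker after its press and of the square and round keys before the last one, so those checks rest on the side camera and the force readings. No check failed or disagreed. The state could not be read after the hand-in.

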